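# Click the nib mill's star wheel to the green mark

## Task

The nib mill is set too coarse. Take the adjuster key out of its stand, feel with its blade through the narrow slot in the mill's guard for a gap between the teeth, and push the star wheel on in the direction of the arrow, one click at a time, until the red pointer rests on the green dot: never past it, and never forcing the key. Then put the key back in its stand, and leave the cup, the bean dish and the price card where they are.

Things in the scene. Friction and masses are not known exactly. Their poses are not given: they have to be found in the camera images.
- mill: cream nib mill, 230 x 116 mm, fixed; origin on the counter, -x side to the robot, z up. Its front block, the adjuster guard (mill x -120 to -20 mm, 70 mm wide), has a flat aluminium deck 98 mm above the counter with the slot, an arrow pointing to mill +y and a dial (mill x -46 mm, 48 mm across, 6 mm high). 114 mm behind the slot's centre stands the hopper, 84 mm across, 200 mm high.
- slot (a point): centre of the slot, at the deck's top face; axes as the mill's. 28 mm long along mill y, 11 mm wide along x; deck 4 mm thick. Under it a star wheel of outer radius 26 mm, axis along mill x, 2.5 mm to the +y side of the slot's centre, its top 5 mm below the deck's top face: 12 blunt teeth with heads 6.4 mm thick, so 7 mm free between the heads (5.9 mm 2.5 mm further in), gaps 10 mm deep.
- slot_end (a point): middle of the slot's hard +y end, 14 mm from its centre, at the deck's top face. The wheel is clamped on its spindle at any angle, so where its gaps lie along the slot is different each time and must be felt for: a blade stopped 5 to 10 mm below the deck's top stands on a tooth; 12.5 mm is a good depth. After every click the gaps lie where they were before.
- pointer (a joint): angle of the red pointer on the dial, rad; 0 = green dot, negative = coarser, dots 0.349 rad apart. One click of the wheel to mill +y raises it one dot; starts 2 or 3 dots below. A tooth resists a blade with some 6 N at first, less later; 7 to 10 mm of push from the middle of the gap it snaps on by itself; ended sooner, it falls back; some 20 mm clicks twice.
- key: adjuster key: the body's origin is the middle of the blade's tip, z runs up to the handle. Its blade, bolster and handle are described at the two points of the key.
- key_grip (a point): centre of the key's wooden handle, 74 mm above the blade's tip; axes as the key's. Handle 20 mm (key x) by 14 mm (key y) by 60 mm tall (44 to 104 mm above the tip), to be gripped across its 14 mm, along key y. Mass about 0.09 kg.
- key_tip (a point): middle of the blunt tip of the key's flat steel blade. Blade 7 mm (key x) by 4.5 mm (key y), 38 mm long; above it a 6 mm brass bolster, 20 x 12 mm. The 4.5 mm goes along the slot, the 7 mm across it.
- socket (a point): mouth of the socket in the key's stand, centre of the stand's top, 44 mm above the counter; axes as the stand's. The stand is a dark wooden block 60 mm square, fixed. The socket is 11 mm (x) by 8.5 mm (y) and 40 mm deep, with 2 mm chamfers; the key stands in it blade down, its axes as the stand's, its bolster resting on the block's top, so that the tip is 38 mm below the mouth.
- cup: small white tasting cup, 60 x 77 x 52 mm, origin under it; bystander
- bean_dish: white ramekin of beans, 68 mm across, 42 mm high, origin under it; bystander
- price_card: price card in a wooden block, 24 x 78 x 62 mm, origin under it; bystander

How it is judged:
By the outcome, as a careful person would: the job done as asked, in the order asked, and still so for the second after the job is handed in, with the robot touching nothing.
It also fails if it takes over 72 s, if anything falls off the work surface, if the arm or the gripper's body presses on something with over 40 N, if the wrist force passes 120 N, or if a joint passes its speed limit or range.

## Robot

A 7-joint arm with a two-finger parallel gripper is mounted at the origin on a cart in front of the work surface, level with it; the furniture and walls round the work are solid. World frame = base frame: x ahead of the robot, y to its left, z up, the work surface at z = 0. Lengths are in mm, angles in rad, forces in N, time in s.
With the tool pointing down it reaches from about 400 to 900 mm from the base axis. Payload 5.5 kg.
Tool frame: the origin (TCP) lies between the finger pads; the fingertips stand 8 mm ahead of it and the grasp point (between the pads) lies 11 mm behind it (r.finger_overhang is the distance from the TCP to the fingertips, in mm); z points along the fingers, x is the direction in which the jaws open and shut, and the axes are right-handed (so a half turn about z gives the same grasp; the last joint's range is limited). The gripper opens to 85 mm and grips with 20 to 120 N. Pads are 22 mm wide; open, the fingers measure 114 mm over their backs; the gripper's body (76 mm by 85 mm) begins 54 mm behind the grasp point. The pads swing forward as they close: fully open they stand 13 mm farther back than shut.
Start: joints at [-1.058, 0.501, -0.427, 1.55, 0.221, 1.138, -0.21], TCP at [160.648, 629.835, 239.31] pointing down, gripper open.
Joint ranges: [-2.88, 2.88], [-0.31, 2.03], [-1.54, 1.56], [0.2, 2.42], [-1.41, 4.55], [0.19, 2.02], [-2.57, 2.57]. Speed limits (rad/s): [2.57, 2.57, 3.14, 3.14, 3.14, 3.14, 3.14].

## Interface

Orientations are given as a unit quaternion [x, y, z, w].
In Python, from plant import r gives the robot as it stands. The module is installed in compiled form; this text tells all that it offers.
- The arm moves only by the shell command python3 -m handwheel 'ROWS'. ROWS is JSON, a list of rows, each a list of 7 numbers: the shift along the tool's x, y, z in units of 40 mm (1.0 is 40 mm), then the turn, a rotation vector about the tool's x, y, z in units of 8 degrees (1.0 is 8 degrees), then the opening, from 0 (shut) to 1 (fully open). A call has 1 to 20 rows; each row is the pose to reach, as a shift and turn from the pose measured when the call began, along the tool's axes at that moment; what a row does not reach only later rows make up. A row lasts 1/8 s, in which the tool goes at most 62.5 mm and 10.7 degrees, less where a joint would pass 70% of its speed; a pose out of reach is approached as far as the arm can. A call with a gripper value outside its range is refused whole. The fingers move at their own pace and stop on an object; the grip force is fixed at half the most. Time passes only in rows, so rows that repeat a pose let the fingers close. It gives the time, the measured TCP pose, the force and the opening at its end, in the units of the state.
- r.observe(): the state, without advancing time (a new reading comes with each control period).
- r.snapshot(name): name is "side" or "top" or "wrist"; returns a dict with "image" (480x640x3 uint8, blue, green, red), "range_z" (480x640 float32, mm along the optical axis (not along the pixel's ray), 0 where there is no reading), "vfov" (degrees; the focal length in pixels is half the picture's height over the tangent of half this angle, whatever the lens; pixels are square), "cx", "cy" (the principal point, pixels), "rvec" (rotation vector, rad) and "tvec" (3), from world to camera coordinates, as OpenCV has them; the wrist camera has in their place "tool_from_camera" (4x4, takes a point from camera to tool coordinates, whose origin is the TCP and whose axes are the tool frame's). Camera axes: x right, y down, z forward; pixel columns grow to the right and rows downward; lengths in mm; the calibration is good to about 2 mm. The wrist camera is an equidistant fisheye: a pixel r from the principal point sees the ray r / f radians off the axis. A picture is of the moment at which its call begins: read the wrist's pose just before it.
- r.job_done(): hands the job in, once; it reports no verdict.
Trained networks look in a picture, given as the dict that the camera call returned (one of the last four; its "shot" number tells which), for a name from the list of things; names that differ only in an ending like _2 or _b are one class to them, and where a whole thing is asked for, a point or a joint stands for the part that bears it (a point fixed in the world has none). Each returns a list of dicts, best first, with "conf" (0 to 1); they miss things now and then, are a little off and sometimes report something else, mostly with a low value. They report only what shows in the picture. A call takes as long as a camera call.
- r.find_in(picture, target): "bbox" ([left, top, right, bottom] as shares, 0 to 1, of the picture: columns of its width, rows of its height, round what is visible of it).
- r.regions_of(picture, target): "region" (480x640 bool, what is visible of it) and "bbox" ([left, top, right, bottom] as shares, 0 to 1, of the picture: columns of its width, rows of its height, round what is visible of it).
The state is a dict: "time_s": time; "q": joint angles; "joint_vel": joint speeds; "tau": joint torques, N m; "tcp_pos": TCP position; "ee_rot": TCP orientation; "contact_force": force on the tool from outside, world axes, zero at the start; "moment": the same for the moment, N m; "grip_width": opening from 0.0 (shut) to 1.0 (fully open).
Only numpy, scipy, OpenCV 4.12 (cv2) and the standard library are available. Lean on these libraries where they do the work, as an engineer would, in place of code of your own. Each camera call takes 0.05 s, during which the arm holds its last target.

## Working session

There is one attempt and no reset: what is moved stays moved. The work goes in short steps, Python scripts to look and compute and a shell command to move; the robot and the scene stay as the last step left them, time stands still between calls to the robot, and variables do not carry over. Pictures are saved under pics/ and viewed, and the job is handed in when it is done.

```bash
mkdir -p pics; cat > h.py <<'E'
import numpy as np, cv2
from scipy.spatial.transform import Rotation as R
from plant import r
def save(n,im): cv2.imwrite('pics/%s.png'%n,im)
def world(p,u,v,z):
    h,w=p['image'].shape[:2]; f=h/2/np.tan(np.radians(p['vfov'])/2)
    c=np.array([(u-p['cx'])/f*z,(v-p['cy'])/f*z,z]).T
    Rm=cv2.Rodrigues(np.array(p['rvec'],float))[0]
    return (c-np.array(p['tvec']).ravel())@Rm
def proj(p,X):
    h=p['image'].shape[0]; f=h/2/np.tan(np.radians(p['vfov'])/2)
    Rm=cv2.Rodrigues(np.array(p['rvec'],float))[0]
    c=np.atleast_2d(X)@Rm.T+np.array(p['tvec']).ravel()
    return np.c_[c[:,0]/c[:,2]*f+p['cx'],c[:,1]/c[:,2]*f+p['cy']]
E
python3 - <<'E'
from h import *
o=r.observe()
for k in o: print(k,np.round(o[k],3))
for n in ['side','top','wrist']:
    p=r.snapshot(n); save(n+'0',p['image']); print(n,p['vfov'],p['cx'],p['cy'],p.get('rvec'),p.get('tvec'),p.get('tool_from_camera'))
    for t in ['mill','key','socket','slot','pointer','cup','bean_dish','price_card']:
        try:
            print(t,[(round(d['conf'],2),np.round(np.array(d['bbox'])*[640,480,640,480]).astype(int).tolist()) for d in r.find_in(p,t)[:3]])
        except Exception as e: print(t,e)
E
```

```text
time_s 0.0
q [-1.058  0.502 -0.427  1.551  0.221  1.138 -0.21 ]
joint_vel [-0.001  0.001  0.001 -0.    -0.    -0.001 -0.   ]
tau [ 1.0000e-03 -5.6951e+01 -5.8160e+00 -2.8095e+01  1.1000e-02  1.2000e-02
 -0.0000e+00]
tcp_pos [160.557 629.155 238.223]
ee_rot [ 0.79   0.614 -0.001  0.001]
contact_force [-0.028  0.216 -0.011]
moment [ 0.007 -0.033  0.014]
grip_width 1.001
side 48.34035295592576 318.7284444878263 235.51233983985117 [ 2.16518038 -0.33049627  0.1968885 ] [-562.77684155   56.85104083 1063.18917828] None
mill [(0.68, [269, 170, 396, 288])]
key [(0.73, [290, 286, 305, 323])]
socket [(0.69, [271, 307, 319, 351]), (0.49, [382, 276, 414, 310])]
slot [(0.67, [383, 275, 412, 309])]
pointer []
cup [(0.71, [353, 303, 400, 343])]
bean_dish [(0.87, [384, 276, 412, 310])]
price_card [(0.64, [226, 206, 239, 233]), (0.44, [272, 166, 395, 288]), (0.27, [285, 286, 302, 322])]
top 44.89864202382189 315.74828203690373 249.1893008662775 [ 2.16929883 -2.10627946  0.21529039] [-182.03347867  509.85699852 1022.95938738] None
mill [(0.8, [274, 152, 346, 288])]
key [(0.5, [403, 288, 416, 299])]
socket [(0.81, [390, 277, 426, 316]), (0.46, [277, 153, 346, 288])]
slot [(0.64, [277, 156, 344, 288])]
pointer [(0.65, [404, 285, 417, 296])]
cup [(0.88, [410, 204, 444, 244])]
bean_dish [(0.52, [403, 289, 417, 298])]
price_card [(0.57, [181, 301, 225, 321])]
wrist 65.70646984690485 317.0857400549041 237.1597203611797 None None [[ 9.99999017e-01 -1.09519718e-03 -8.74990352e-04 -5.04978000e-01]
 [ 1.32017145e-03  9.45674504e-01  3.25112272e-01 -8.39154149e+01]
 [ 4.71394023e-04 -3.25113108e-01  9.45675021e-01 -1.34552291e+02]
 [ 0.00000000e+00  0.00000000e+00  0.00000000e+00  1.00000000e+00]]
mill [(0.59, [0, 426, 36, 478])]
key []
socket []
slot [(0.87, [1, 425, 37, 479])]
pointer []
cup []
bean_dish []
price_card [(0.95, [16, 402, 56, 437]), (0.57, [2, 427, 37, 478])]
```

View pics/side0.png

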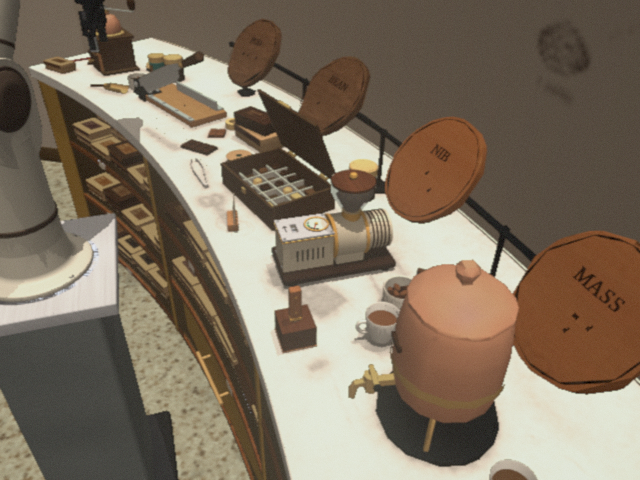

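View pics/top0.png

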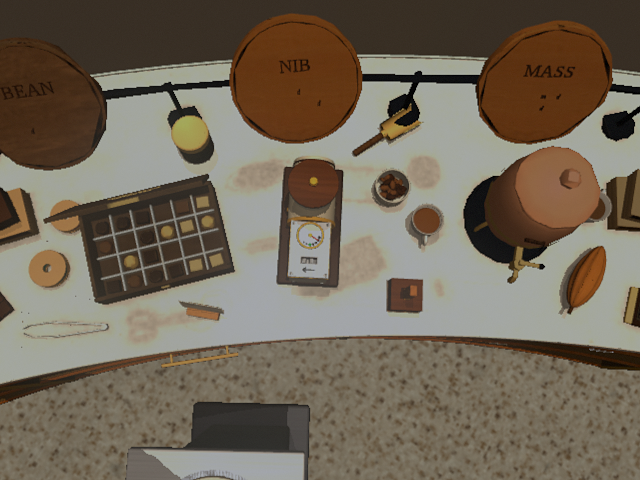

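View pics/wrist0.png

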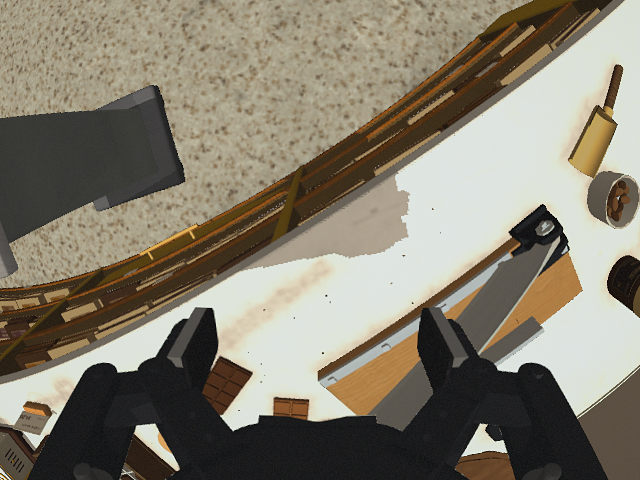

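```bash
python3 - <<'E'
from h import *
p=r.snapshot('top'); D=p['range_z']; im=p['image']
np.savez('top.npz',**{k:np.array(v) for k,v in p.items() if v is not None})
a=cv2.resize(im[150:325,260:460],None,fx=4,fy=4,interpolation=cv2.INTER_CUBIC); save('topcrop',a[:600,:800] if a.shape[0]<=600 else cv2.resize(a,(686,600)))
save('tcm',cv2.resize(im[215:290,275:345],None,fx=8,fy=8,interpolation=cv2.INTER_CUBIC))
save('tck',cv2.resize(im[270:325,380:435],None,fx=10,fy=10,interpolation=cv2.INTER_CUBIC))
U,V=np.meshgrid(np.arange(640),np.arange(480))
W=world(p,U.ravel(),V.ravel(),D.ravel()[:,None].ravel()).reshape(480,640,3) if 0 else None
f=240/np.tan(np.radians(p['vfov'])/2)
c=np.dstack([(U-p['cx'])/f*D,(V-p['cy'])/f*D,D])
Rm=cv2.Rodrigues(np.array(p['rvec'],float))[0]
W=(c-np.array(p['tvec']).ravel())@Rm
print('pix mm', np.linalg.norm(W[250,300]-W[250,301]))
def rect(mask,name):
    pts=W[mask][:,:2].astype(np.float32)
    print(name,mask.sum(),'z',np.median(W[mask][:,2]),cv2.minAreaRect(pts), 'mean',pts.mean(0))
box=lambda a,b,c_,d:(U>=a)&(U<=c_)&(V>=b)&(V<=d)&(D>0)
z=W[...,2]
rect(box(380,270,435,325)&(abs(z-44)<5),'stand')
rect(box(380,270,435,325)&(z>100)&(z<130),'handle')
print('handle z',np.percentile(z[box(380,270,435,325)],[90,95,98,100]))
rect(box(270,200,350,300)&(abs(z-98)<2.8),'deck')
rect(box(270,200,350,300)&(abs(z-104)<2.5),'dial')
rect(box(270,140,350,220)&(z>150)&(z<230),'hopper')
print('counter',W[330,330],W[250,370])
for t in ['key','socket','price_card','mill','slot']:
    for d in r.regions_of(p,t)[:2]: rect(d['region']&(D>0),t+' %.2f'%d['conf'])
E
```

```text
pix mm 8.029921300385103
stand 838 z 43.877083909902304 ((436.9714050292969, -334.9440002441406), (58.8984489440918, 58.34798049926758), 88.11341857910156) mean [ 435.93637 -332.98825]
handle 98 z 109.06750540808596 ((437.300537109375, -334.1588134765625), (13.0897216796875, 19.86637306213379), 89.07209777832031) mean [ 436.65665 -333.8958 ]
handle z [ 45.72223709  59.35058325 108.48185245 113.40135711]
deck 1831 z 98.16470065786821 ((524.3060302734375, -154.7100830078125), (72.00529479980469, 139.33140563964844), 88.21685028076172) mean [ 508.13153 -153.81436]
dial 315 z 103.00721326166222 ((519.58935546875, -154.10382080078125), (67.6497802734375, 123.86266326904297), 87.0210952758789) mean [ 543.93896 -155.33083]
hopper 2052 z 187.08193435972206 ((599.9321899414062, -156.80580139160156), (83.22603607177734, 82.000244140625), 2.1333775520324707) mean [ 597.5681  -156.23538]
counter [ 370.19985033 -199.02093638   -2.62169751] [ 525.52856592 -272.76831181   -0.82112843]
key 0.74 161 z 106.94433114737322 ((437.1119689941406, -334.096435546875), (13.056032180786133, 20.33791732788086),
[... 181 characters left out ...]
25) mean [ 577.8736 -373.924 ]
socket 0.97 960 z 43.33916728323247 ((439.9317932128906, -335.9240417480469), (61.50458526611328, 65.38532257080078), 88.99165344238281) mean [ 434.38358 -330.80673]
price_card 0.92 522 z 19.57745540689215 ((398.14984130859375, 39.014373779296875), (78.84801483154297, 27.398223876953125), 84.16278076171875) mean [397.45288  38.11055]
mill 0.69 7505 z 98.0907800414553 ((577.630126953125, -155.64320373535156), (116.01883697509766, 253.64788818359375), 88.61280822753906) mean [ 549.91296 -154.52278]
slot 0.77 7566 z 98.00963837146301 ((580.3455810546875, -154.85995483398438), (119.37543487548828, 259.79901123046875), 88.16712951660156) mean [ 549.7553  -154.28458]
```

View pics/tcm.png

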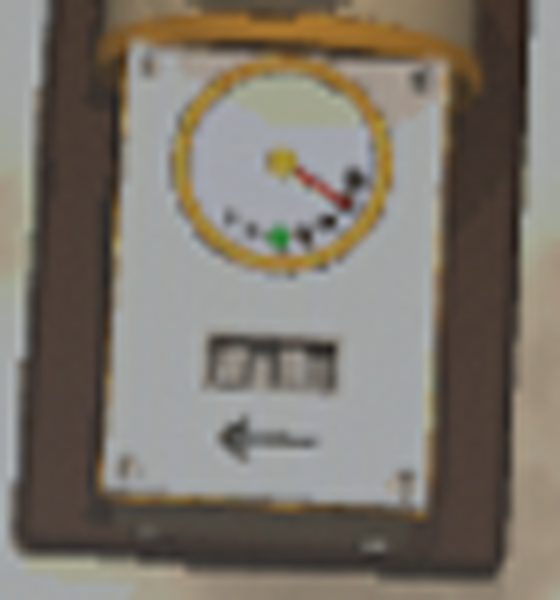

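View pics/tck.png

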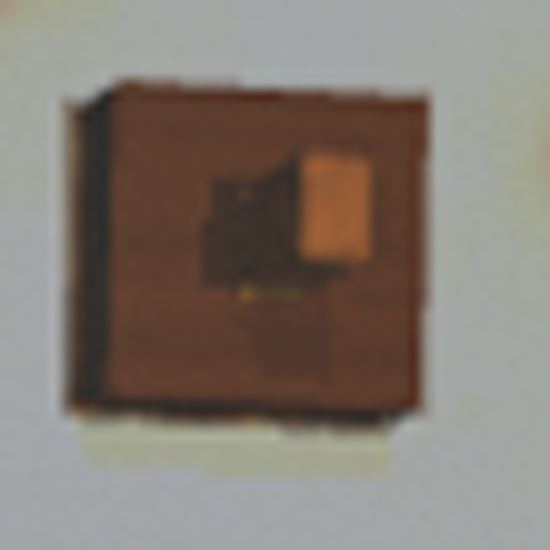

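```bash
cat >> h.py <<'E'
def atz(p,u,v,z):
    h=p['image'].shape[0]; f=h/2/np.tan(np.radians(float(p['vfov']))/2)
    Rm=cv2.Rodrigues(np.array(p['rvec'],float))[0]
    C=-np.array(p['tvec'],float).ravel()@Rm
    d=np.array([(u-p['cx'])/f,(v-p['cy'])/f,1.])@Rm
    return C+d*(z-C[2])/d[2]
def rows(wps,pos=None,q=None):
    """wps: list of (x,y,z,yawdeg of tool x); printed rows rel to current pose"""
    o=r.observe(); P=np.array(o['tcp_pos']); Q=R.from_quat(o['ee_rot'])
    for w in wps:
        s=Q.inv().apply(np.array(w[:3])-P)/40
        c,sn=np.cos(np.radians(w[3])),np.sin(np.radians(w[3]))
        T=R.from_matrix(np.array([[c,sn,0],[sn,-c,0],[0,0,-1]]))
        t=np.degrees((Q.inv()*T).as_rotvec())/8
        print(w,'->',np.round(np.r_[s,t],3).tolist())
def wworld(p,o,u,v,z):
    f=240/np.tan(np.radians(p['vfov'])/2)
    du,dv=u-p['cx'],v-p['cy']; rr=np.hypot(du,dv); th=rr/f
    d=np.array([np.sin(th)*du/max(rr,1e-9),np.sin(th)*dv/max(rr,1e-9),np.cos(th)])
    T=np.array(p['tool_from_camera']); Rt=R.from_quat(o['ee_rot']).as_matrix()
    C=Rt@T[:3,3]+o['tcp_pos']; dw=Rt@T[:3,:3]@d
    return C+dw*(z-C[2])/dw[2]
def st():
    o=r.observe(); ex=R.from_quat(o['ee_rot']).as_matrix()
    print('t %.2f'%o['time_s'],'tcp',np.round(o['tcp_pos'],2),'yaw %.2f'%np.degrees(np.arctan2(ex[1,0],ex[0,0])),'z',np.round(ex[:,2],4),'F',np.round(o['contact_force'],2),'M',np.round(o['moment'],3),'g %.3f'%o['grip_width'],'q',np.round(o['q'],2))
    return o
E
python3 - <<'E'
from h import *
z=np.load('top.npz'); p={k:z[k] for k in z.files}
g=lambda a,b,s,ox,oy:(a/s+ox-.5+.5/s,b/s+oy-.5+.5/s)
m=lambda a,b,z:atz(p,*g(a,b,8,275,215),z)
L=[m(125,45,98),m(100,495,98),m(450,60,98),m(425,515,98)]
print(np.round(L,1))
for a,b in((1,0),(3,2)): d=L[a-0]-L[b]; d=-d; print('yaw',np.degrees(np.arctan2(d[1],d[0])))
d=L[0]-L[2]; print('y-edge',np.degrees(np.arctan2(d[1],d[0])))
d=L[1]-L[3]; print('y-edge',np.degrees(np.arctan2(d[1],d[0])))
print('slot',m(273,349,98),m(272,363,98), 'deckcentre',np.mean(L,0),'dial',m(283,163,104))
k=lambda a,b,z:atz(p,*g(a,b,10,380,270),z)
S=[k(110,82,44),k(428,97,44),k(420,408,44),k(105,402,44)]
print(np.round(S,1),np.mean(S,0))
st()
rows([(450,400,330,80),(590,50,330,88),(560,-250,330,88),(437,-335,250,88),(437,-335,170,88)])
E
```

```text
[[ 556.6 -119.3   98. ]
 [ 456.2 -117.4   98. ]
 [ 555.6 -191.3   98. ]
 [ 454.  -188.1   98. ]]
yaw -1.0911802841608127
yaw -1.7722445721099964
y-edge 89.1809467475478
y-edge 88.19960224804862
slot [ 489.54127125 -154.00805465   98.        ] [ 486.43402461 -153.88071839   98.        ] deckcentre [ 505.60901909 -154.01797728   98.        ] dial [ 529.88913967 -154.93516131  104.        ]
[[ 466.7 -306.1   44. ]
 [ 465.7 -364.8   44. ]
 [ 408.5 -363.    44. ]
 [ 407.9 -305.4   44. ]] [ 437.20437172 -334.82068483   44.        ]
t 1.65 tcp [160.64 629.84 239.32] yaw 75.69 z [-0.  0. -1.] F [-0.16 -0.12  0.13] M [-0.097  0.014 -0.007] g 0.996 q [-1.06  0.5  -0.43  1.55  0.22  1.14 -0.21]
(450, 400, 330, 80) -> [-3.779, 8.43, -2.267, -0.0, -0.0, -0.539]
(590, 50, 330, 88) -> [-11.393, 13.984, -2.268, -0.0, -0.0, -1.539]
(560, -250, 330, 88) -> [-18.845, 15.111, -2.268, -0.0, -0.0, -1.539]
(437, -335, 250, 88) -> [-21.665, 12.657, -0.268, -0.0, -0.0, -1.539]
(437, -335, 170, 88) -> [-21.665, 12.657, 1.732, -0.0, -0.0, -1.539]
```

```bash
python3 -m handwheel '[[-1,2.5,-1.5,0,0,-0.2,1],[-2.5,5.5,-2.27,0,0,-0.4,1],[-3.8,8.4,-2.27,0,0,-0.6,1],[-6,10.3,-2.27,0,0,-0.9,1],[-8.5,12,-2.27,0,0,-1.2,1],[-11.4,13.9,-2.27,0,0,-1.54,1],[-11.4,13.9,-2.27,0,0,-1.54,1],[-11.4,13.9,-2.27,0,0,-1.54,1],[-11.4,13.9,-2.27,0,0,-1.54,1]]'; python3 - <<'E'
from h import *
st()
rows([(540,-50,330,88.3),(489,-154,290,88.3),(489,-154,224,88.3)])
E
```

```text
time_s: 2.78
tcp_pos: [499.3, 204.3, 322.1]
ee_rot: [0.719, 0.695, 0.0, 0.0]
contact_force: [0.8, 0.4, 0.6]
grip_width: 1.0
t 2.77 tcp [499.34 204.26 322.08] yaw 88.02 z [ 9.e-04  4.e-04 -1.e+00] F [0.82 0.43 0.57] M [ 0.08  -0.089  0.019] g 1.000 q [-0.22  0.21 -0.26  1.73  0.06  1.21  1.05]
(540, -50, 330, 88.3) -> [-6.317, 1.236, -0.2, 0.007, -0.003, -0.036]
(489, -154, 290, 88.3) -> [-8.96, 0.051, 0.798, 0.007, -0.003, -0.036]
(489, -154, 224, 88.3) -> [-8.961, 0.05, 2.448, 0.007, -0.003, -0.036]
```

```bash
python3 -m handwheel '[[-2,0.3,-0.2,0,0,-0.04,1],[-4,0.6,-0.2,0,0,-0.04,1],[-6.3,0.6,-0.2,0,0,-0.04,1],[-9,0.05,0.3,0,0,-0.04,1],[-9,0.05,1.2,0,0,-0.04,1],[-9,0.05,2.45,0,0,-0.04,1],[-9,0.05,2.45,0,0,-0.04,1],[-9,0.05,2.45,0,0,-0.04,1],[-9,0.05,2.45,0,0,-0.04,1],[-9,0.05,2.45,0,0,-0.04,1]]'; python3 - <<'E'
from h import *
o=st(); import pickle
p=r.snapshot('wrist'); o2=st(); pickle.dump((p,o),open('slot.pkl','wb')); save('wslot',p['image'])
rows([(489,-240,240,88.3),(437,-335,170,88.3)])
E
```

```text
time_s: 4.03
tcp_pos: [490.5, -154.3, 225.5]
ee_rot: [0.716, 0.698, 0.001, 0.001]
contact_force: [0.2, -0.2, -0.4]
grip_width: 1.005
t 4.03 tcp [ 490.49 -154.29  225.52] yaw 88.47 z [ 3.9e-03  1.0e-04 -1.0e+00] F [ 0.19 -0.19 -0.38] M [0.054 0.006 0.01 ] g 1.005 q [ 0.25  0.24  0.01  1.92 -0.    0.98  1.8 ]
t 4.08 tcp [ 490.28 -154.43  225.37] yaw 88.46 z [ 3.6e-03  1.0e-04 -1.0e+00] F [ 0.26  0.11 -0.38] M [ 0.018 -0.014 -0.008] g 1.003 q [ 0.25  0.24  0.01  1.92 -0.    0.98  1.8 ]
(489, -240, 240, 88.3) -> [-2.139, 0.027, -0.366, 0.026, -0.002, 0.02]
(437, -335, 170, 88.3) -> [-4.549, -1.215, 1.379, 0.026, -0.002, 0.02]
```

View pics/wslot.png

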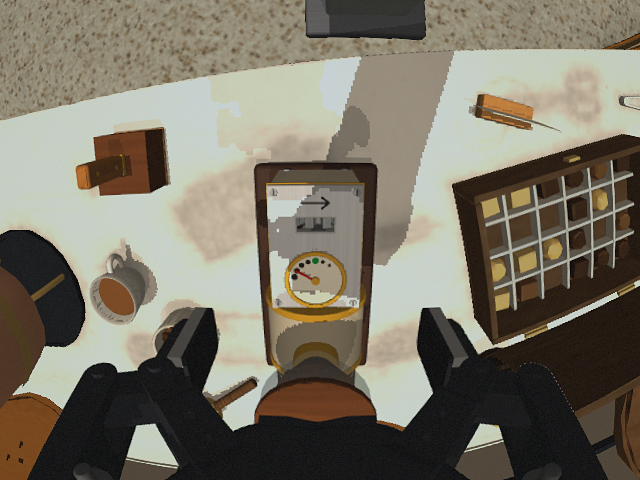

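```bash
python3 -m handwheel '[[-1,0,-0.4,0.02,0,0,1],[-2.2,0,-0.4,0.02,0,0.02,1],[-3.4,-0.6,0,0.02,0,0.02,1],[-4.55,-1.2,0.7,0.02,0,0.02,1],[-4.55,-1.2,1.38,0.02,0,0.02,1],[-4.55,-1.2,1.38,0.02,0,0.02,1],[-4.55,-1.2,1.38,0.02,0,0.02,1],[-4.55,-1.2,1.38,0.02,0,0.02,1],[-4.55,-1.2,1.38,0.02,0,0.02,1],[-4.55,-1.2,1.38,0.02,0,0.02,1]]'; python3 - <<'E'
from h import *
o=st(); import pickle
p=r.snapshot('wrist'); o2=st(); pickle.dump((p,o),open('stand.pkl','wb')); save('wstand',p['image'])
save('wstandc',cv2.resize(p['image'][150:300,230:400],None,fx=4,fy=4,interpolation=cv2.INTER_CUBIC))
p,o=pickle.load(open('slot.pkl','rb'))
save('wslotc',cv2.resize(p['image'][160:320,250:390],None,fx=3.75*1.5,fy=3.75,interpolation=cv2.INTER_CUBIC) if 0 else cv2.resize(p['image'][160:310,250:390],None,fx=4,fy=4,interpolation=cv2.INTER_CUBIC))
E
```

```text
time_s: 5.32
tcp_pos: [438.0, -335.0, 170.5]
ee_rot: [0.717, 0.697, 0.0, 0.001]
contact_force: [-1.0, 0.4, 0.5]
grip_width: 1.002
t 5.33 tcp [ 438.01 -335.01  170.51] yaw 88.34 z [ 1.6e-03 -3.0e-04 -1.0e+00] F [-1.01  0.42  0.55] M [ 0.016  0.027 -0.039] g 1.002 q [ 0.52  0.37  0.11  1.88 -0.05  0.89  2.19]
t 5.38 tcp [ 437.88 -334.99  170.33] yaw 88.33 z [ 1.3e-03 -1.0e-04 -1.0e+00] F [ 0.4  -0.17  0.54] M [ 0.012 -0.055  0.014] g 1.002 q [ 0.52  0.37  0.11  1.88 -0.05  0.89  2.19]
```

View pics/wstand.png

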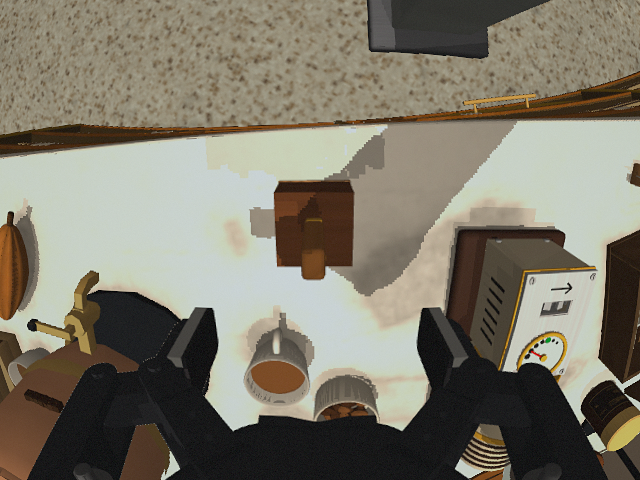

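View pics/wstandc.png

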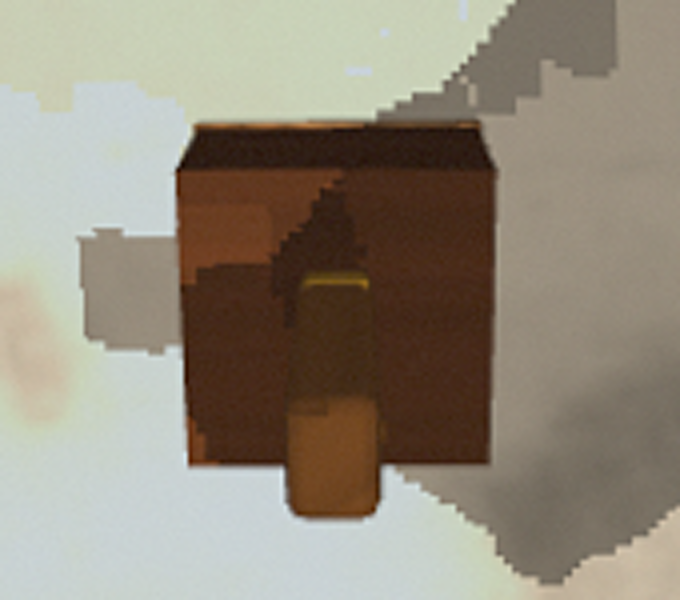

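View pics/wslotc.png

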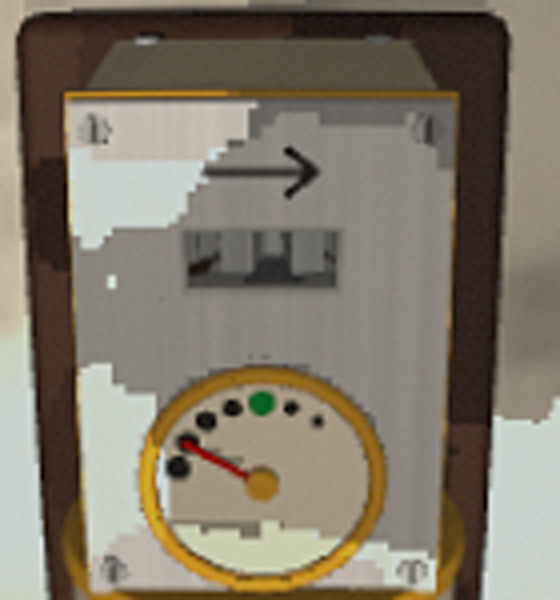

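```bash
python3 - <<'E'
from h import *
import pickle
def go(f,pts,ox,oy,z):
    p,o=pickle.load(open(f,'rb'))
    W=np.array([wworld(p,o,(a+.5)/4-.5+ox,(b+.5)/4-.5+oy,z) for a,b in pts])
    return W
S=go('stand.pkl',[(178,170),(495,168),(490,465),(188,465)],230,150,44)
print(np.round(S,1),S.mean(0))
yaw=lambda a,b:np.degrees(np.arctan2(*(b-a)[[1,0]]))
print('yaws',yaw(S[0],S[1]),yaw(S[3],S[2]),yaw(S[0],S[3]),yaw(S[1],S[2]))
H=go('stand.pkl',[(288,398),(377,398),(286,517),(380,517)],230,150,110); print('handle',H.round(1),H.mean(0))
L=go('slot.pkl',[(184,230),(342,229),(338,290),(187,290)],250,160,98)
print(np.round(L,1),L.mean(0))
print('yaws',yaw(L[0],L[1]),yaw(L[3],L[2]),yaw(L[0],L[3]),yaw(L[1],L[2]))
D=go('slot.pkl',[(66,95),(459,95),(436,590),(91,590)],250,160,98); print('deck',D.round(1),D.mean(0))
print('yaws',yaw(D[0],D[1]),yaw(D[3],D[2]),yaw(D[0],D[3]),yaw(D[1],D[2]))
G=go('slot.pkl',[(250,260),(271,260),(292,260)],250,160,92); print('gap',G.round(1))
print('disp',L.mean(0)-S.mean(0))
rows([(437,-335,170,88.5)])
E
```

```text
[[ 408.7 -365.8   44. ]
 [ 410.1 -308.8   44. ]
 [ 468.  -309.8   44. ]
 [ 466.3 -367.7   44. ]] [ 438.2582987  -338.02278119   44.        ]
yaws 88.59874525533526 88.3047592655489 -1.8988991888894895 -0.935507767312
handle [[ 427.9 -344.1  110. ]
 [ 428.3 -331.6  110. ]
 [ 446.4 -345.2  110. ]
 [ 446.8 -331.6  110. ]] [ 437.37302805 -338.12381771  110.        ]
[[ 481.  -170.5   98. ]
 [ 481.6 -141.5   98. ]
 [ 493.4 -142.4   98. ]
 [ 492.6 -170.4   98. ]] [ 487.16942944 -156.19128411   98.        ]
yaws 88.77116550420561 88.40152559335162 0.1396070123843556 -4.360402449454297
deck [[ 455.1 -190.6   98. ]
 [ 457.1 -120.    98. ]
 [ 558.1 -123.1   98. ]
 [ 556.2 -193.1   98. ]] [ 506.58675657 -156.74028054   98.        ]
yaws 88.37406370771932 88.4435680831984 -1.421940781555701 -1.7416671807232846
gap [[ 489.  -158.7   92. ]
 [ 489.1 -154.7   92. ]
 [ 489.2 -150.8   92. ]]
disp [ 48.91113074 181.83149708  54.        ]
(437, -335, 170, 88.5) -> [-0.001, -0.022, 0.008, 0.009, 0.001, -0.022]
```

```bash
python3 - <<'E'
from h import *
rows([(437.5,-336.5,120,88.5),(437.5,-336.5,73,88.5)])
E
```

```text
(437.5, -336.5, 120, 88.5) -> [-0.038, -0.01, 1.258, 0.009, 0.001, -0.022]
(437.5, -336.5, 73, 88.5) -> [-0.038, -0.012, 2.433, 0.009, 0.001, -0.022]
```

```bash
python3 -m handwheel '[[-0.04,-0.01,0.6,0.01,0,-0.02,0.6],[-0.04,-0.01,1.3,0.01,0,-0.02,0.6],[-0.04,-0.01,1.9,0.01,0,-0.02,0.6],[-0.04,-0.01,2.43,0.01,0,-0.02,0.6],[-0.04,-0.01,2.43,0.01,0,-0.02,0.6],[-0.04,-0.01,2.43,0.01,0,-0.02,0.6],[-0.04,-0.01,2.43,0.01,0,-0.02,0.6],[-0.04,-0.01,2.43,0.01,0,-0.02,0.6]]'; python3 - <<'E'
from h import *
o=st(); p=r.snapshot('wrist'); save('wg',cv2.resize(p['image'][150:480,130:510],None,fx=1.8,fy=1.8)); st()
E
```

```text
time_s: 6.38
tcp_pos: [438.1, -336.9, 74.0]
ee_rot: [0.716, 0.698, 0.0, 0.001]
contact_force: [0.2, 0.3, -0.3]
grip_width: 0.599
t 6.38 tcp [ 438.06 -336.94   74.  ] yaw 88.49 z [ 1.2e-03 -9.0e-04 -1.0e+00] F [ 0.17  0.31 -0.31] M [ 0.015 -0.022 -0.04 ] g 0.599 q [ 0.53  0.52  0.09  1.93 -0.07  0.69  2.21]
t 6.42 tcp [ 437.95 -336.89   73.87] yaw 88.48 z [ 1.e-03 -8.e-04 -1.e+00] F [-0.15 -0.71 -0.01] M [ 0.01  -0.028  0.048] g 0.600 q [ 0.53  0.52  0.09  1.93 -0.07  0.69  2.21]
```

View pics/wg.png

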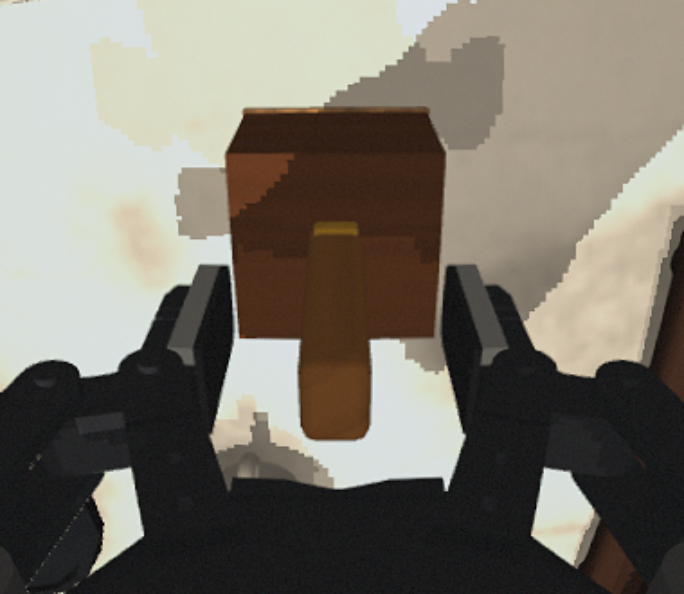

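```bash
python3 -m handwheel '[[0,0,0,0,0,0,0.4],[0,0,0,0,0,0,0.25],[0,0,0,0,0,0,0],[0,0,0,0,0,0,0],[0,0,0,0,0,0,0],[0,0,0,0,0,0,0]]'; python3 - <<'E'
from h import *
st()
E
```

```text
time_s: 7.18
tcp_pos: [438.0, -336.9, 74.0]
ee_rot: [0.716, 0.698, 0.0, 0.001]
contact_force: [-0.6, 0.2, 3.9]
grip_width: 0.154
t 7.17 tcp [ 438.02 -336.92   73.99] yaw 88.48 z [ 1.1e-03 -8.0e-04 -1.0e+00] F [-0.61  0.24  3.91] M [0.128 0.095 0.058] g 0.154 q [ 0.53  0.52  0.09  1.93 -0.07  0.69  2.21]
```

```bash
python3 -m handwheel '[[0,0,-0.15,0,0,0,0],[0,0,-0.5,0,0,0,0],[0,0,-1,0,0,0,0],[0,0,-1.25,0,0,0,0],[0,0,-1.25,0,0,0,0],[0,0,-1.25,0,0,0,0]]'; python3 - <<'E'
from h import *
o=st()
p=r.snapshot('wrist'); save('wl',p['image']); save('wlc',cv2.resize(p['image'][180:420,220:420],None,fx=2.5,fy=2.5))
import pickle; pickle.dump((p,o),open('lift.pkl','wb'))
s=r.snapshot('side'); save('sl',cv2.resize(s['image'][180:400,220:440],None,fx=2.7,fy=2.7))
E
```

```text
time_s: 7.92
tcp_pos: [437.6, -336.6, 123.6]
ee_rot: [0.716, 0.698, 0.0, 0.0]
contact_force: [-0.3, -0.1, -1.1]
grip_width: 0.155
t 7.92 tcp [ 437.64 -336.6   123.61] yaw 88.49 z [ 5.e-04 -4.e-04 -1.e+00] F [-0.31 -0.06 -1.06] M [ 0.066 -0.012  0.012] g 0.155 q [ 0.53  0.44  0.1   1.91 -0.06  0.79  2.2 ]
```

View pics/wlc.png

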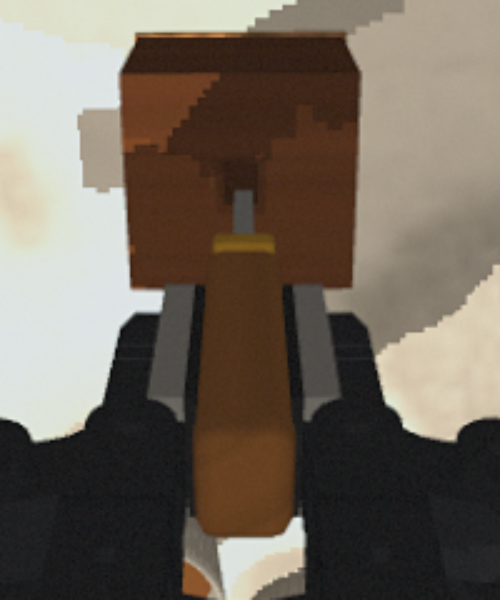

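View pics/sl.png

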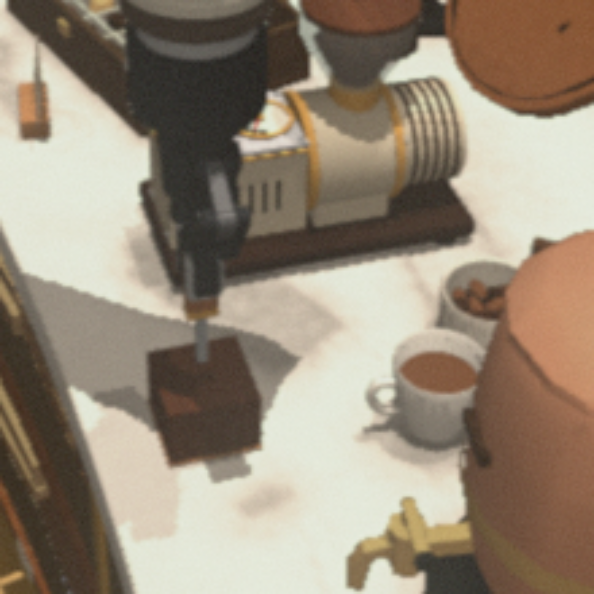

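```bash
python3 - <<'E'
from h import *
import pickle
p,o=pickle.load(open('lift.pkl','rb'))
im=cv2.resize(p['image'][235:300,290:345],None,fx=9,fy=9,interpolation=cv2.INTER_CUBIC); save('tip',im)
for u,v,z in [(316.9,255.8,55.6)]:
    w=wworld(p,o,u,v,z); print(w, w-o['tcp_pos'])
# stand corners & hole in this view
for u,v in [(267.9,209),(364,209),(360.8,295),(272.5,295)]:
    print(wworld(p,o,u,v,44))
E
```

```text
[ 434.81758222 -337.33853198   55.6       ] [ -2.82631568  -0.73632374 -68.01170704]
[ 408.62442497 -365.96009585   44.        ]
[ 410.21195207 -308.49409635   44.        ]
[ 467.92606783 -309.62271831   44.        ]
[ 466.36611108 -367.23058602   44.        ]
```

View pics/tip.png

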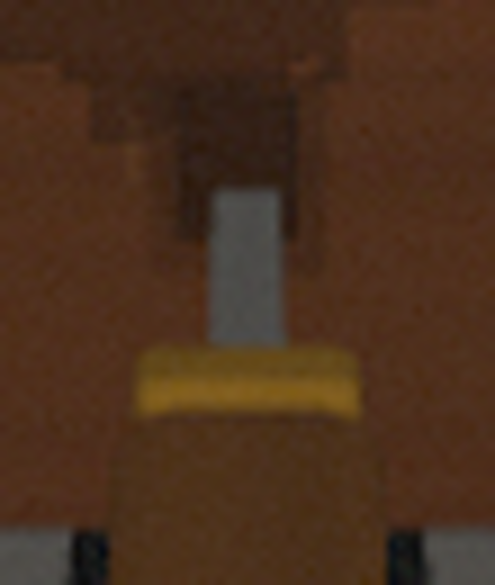

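```bash
python3 - <<'E'
from h import *
rows([(437.6,-336.6,190,88.45),(486.5,-154.,190,88.45),(486.5,-154,172,88.45)])
E
```

```text
(437.6, -336.6, 190, 88.45) -> [-0.002, 0.003, -1.668, -0.001, 0.001, 0.005]
(486.5, -154.0, 190, 88.45) -> [4.594, 1.105, -1.668, -0.001, 0.001, 0.005]
(486.5, -154, 172, 88.45) -> [4.594, 1.105, -1.218, -0.001, 0.001, 0.005]
```

```bash
python3 -m handwheel '[[0,0,-0.8,0,0,0,0],[0,0,-1.67,0,0,0,0],[1,0.25,-1.67,0,0,0,0],[2.2,0.5,-1.67,0,0,0,0],[3.4,0.8,-1.67,0,0,0,0],[4.2,1,-1.67,0,0,0,0],[4.59,1.1,-1.67,0,0,0,0],[4.59,1.1,-1.22,0,0,0,0],[4.59,1.1,-1.22,0,0,0,0],[4.59,1.1,-1.22,0,0,0,0],[4.59,1.1,-1.22,0,0,0,0],[4.59,1.1,-1.22,0,0,0,0]]'; python3 - <<'E'
from h import *
import pickle
o=st()
p=r.snapshot('wrist'); save('wh',cv2.resize(p['image'][170:320,240:390],None,fx=4,fy=4,interpolation=cv2.INTER_CUBIC))
pickle.dump((p,o),open('hov.pkl','wb'))
E
```

```text
time_s: 9.52
tcp_pos: [486.5, -154.6, 172.5]
ee_rot: [0.717, 0.697, 0.0, 0.0]
contact_force: [-0.3, -0.4, -0.7]
grip_width: 0.155
t 9.53 tcp [ 486.54 -154.56  172.54] yaw 88.45 z [ 7.e-04 -3.e-04 -1.e+00] F [-0.26 -0.39 -0.66] M [ 0.042 -0.014  0.097] g 0.155 q [ 0.24  0.3   0.02  1.97 -0.01  0.86  1.81]
```

View pics/wh.png

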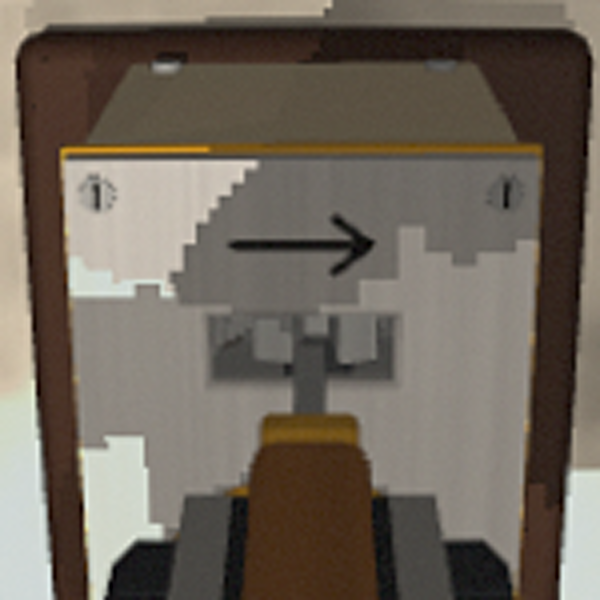

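```bash
python3 - <<'E'
from h import *
import pickle
p,o=pickle.load(open('hov.pkl','rb'))
g=lambda a,b,z:wworld(p,o,(a+.5)/4-.5+240,(b+.5)/4-.5+170,z)
for a,b,z in [(304,313,98),(304,383,98),(304,378,98),(310,338,104.5),(310,338,102.5),(314,350,92),(290,350,92),(338,350,92),(207,350,98),(401,350,98)]: print(a,b,z,g(a,b,z).round(2),(g(a,b,z)-o['tcp_pos'])[:2].round(2))
rows([(486.5,-154,164,88.45),(486.5,-154,153.5,88.45)])
E
```

```text
304 313 98 [ 481.2  -155.99   98.  ] [-5.34 -1.43]
304 383 98 [ 492.65 -156.33   98.  ] [ 6.11 -1.77]
304 378 98 [ 491.81 -156.3    98.  ] [ 5.27 -1.75]
310 338 104.5 [ 482.69 -155.12  104.5 ] [-3.85 -0.57]
310 338 102.5 [ 483.48 -155.15  102.5 ] [-3.06 -0.59]
314 350 92 [ 489.67 -154.71   92.  ] [ 3.13 -0.15]
290 350 92 [ 489.57 -158.45   92.  ] [ 3.03 -3.89]
338 350 92 [ 489.78 -150.96   92.  ] [3.24 3.59]
207 350 98 [ 486.8 -170.9   98. ] [  0.26 -16.34]
401 350 98 [ 487.62 -141.44   98.  ] [ 1.08 13.11]
(486.5, -154, 164, 88.45) -> [0.011, 0.0, 0.212, 0.004, 0.002, 0.001]
(486.5, -154, 153.5, 88.45) -> [0.011, -0.0, 0.474, 0.004, 0.002, 0.001]
```

```bash
python3 -m handwheel '[[0.012,0.01,0.1,0,0,0,0],[0.012,0.01,0.2,0,0,0,0],[0.012,0.01,0.25,0,0,0,0],[0.012,0.01,0.3,0,0,0,0],[0.012,0.01,0.33,0,0,0,0],[0.012,0.01,0.33,0,0,0,0]]'; python3 - <<'E'
from h import *
st()
E
```

```text
time_s: 10.32
tcp_pos: [486.8, -154.0, 159.2]
ee_rot: [0.717, 0.698, 0.0, 0.0]
contact_force: [0.3, -0.2, -0.2]
grip_width: 0.158
t 10.32 tcp [ 486.85 -153.95  159.17] yaw 88.46 z [ 4.e-04 -2.e-04 -1.e+00] F [ 0.31 -0.24 -0.17] M [-0.003  0.015 -0.008] g 0.158 q [ 0.23  0.32  0.02  1.98 -0.01  0.83  1.81]
```

```bash
python3 -m handwheel '[[0,0,0.04,0,0,0,0],[0,0,0.08,0,0,0,0],[0,0,0.12,0,0,0,0],[0,0,0.14,0,0,0,0],[0,0,0.14,0,0,0,0]]'; python3 - <<'E'
from h import *
st()
p=r.snapshot('wrist'); save('wi',cv2.resize(p['image'][170:320,240:390],None,fx=4,fy=4,interpolation=cv2.INTER_CUBIC))
E
```

```text
time_s: 10.95
tcp_pos: [486.8, -153.9, 153.5]
ee_rot: [0.717, 0.698, 0.0, 0.0]
contact_force: [0.3, 0.4, -0.3]
grip_width: 0.158
t 10.95 tcp [ 486.82 -153.94  153.49] yaw 88.47 z [ 3.e-04 -2.e-04 -1.e+00] F [ 0.31  0.42 -0.28] M [-0.027  0.009 -0.035] g 0.158 q [ 0.23  0.33  0.02  1.99 -0.01  0.82  1.81]
```

View pics/wi.png

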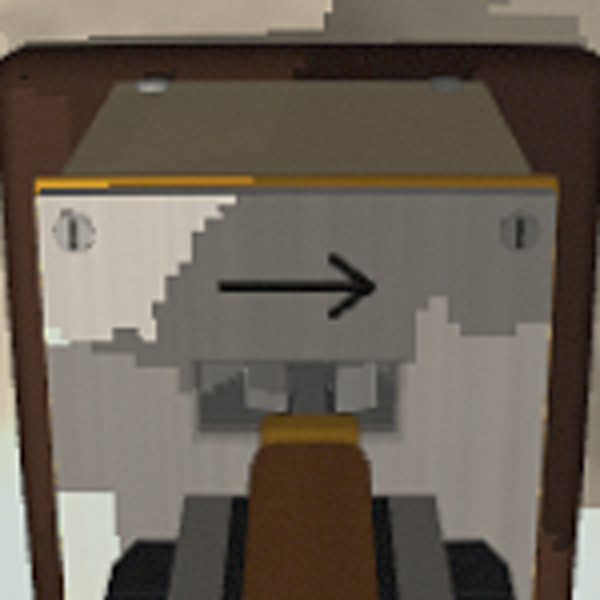

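```bash
python3 -m handwheel '[[0.03,0,0,0,0,0,0],[0.06,0,0,0,0,0,0],[0.09,0,0,0,0,0,0],[0.12,0,0,0,0,0,0],[0.12,0,0,0,0,0,0]]'; python3 -m handwheel '[[0.03,0,0,0,0,0,0],[0.05,0,0,0,0,0,0],[0.05,0,0,0,0,0,0]]'; python3 - <<'E'
from h import *
st()
E
```

```text
time_s: 11.62
tcp_pos: [487.0, -149.7, 153.6]
ee_rot: [0.717, 0.697, -0.0, 0.0]
contact_force: [-0.3, -3.2, -1.3]
grip_width: 0.158
time_s: 12.0
tcp_pos: [487.1, -146.3, 153.5]
ee_rot: [0.716, 0.698, 0.0, -0.0]
contact_force: [0.2, 1.5, -0.8]
grip_width: 0.161
t 12.00 tcp [ 487.08 -146.29  153.49] yaw 88.49 z [ 3.e-04  7.e-04 -1.e+00] F [ 0.16  1.54 -0.83] M [ 0.381 -0.071  0.021] g 0.161 q [ 0.22  0.33  0.02  1.99 -0.01  0.82  1.79]
```

```bash
python3 -m handwheel '[[0.02,0,0,0,0,0,0],[0.02,0,0,0,0,0,0],[0.02,0,0,0,0,0,0]]'; python3 - <<'E'
from h import *
st()
for n in ['top','side','wrist']:
    p=r.snapshot(n); b={'top':(215,290,275,345),'side':(190,270,260,340),'wrist':(170,320,240,390)}[n]
    save('c1'+n,cv2.resize(p['image'][b[0]:b[1],b[2]:b[3]],None,fx=6 if n!='wrist' else 4,fy=6 if n!='wrist' else 4,interpolation=cv2.INTER_CUBIC))
E
```

```text
time_s: 12.38
tcp_pos: [487.0, -144.6, 153.3]
ee_rot: [0.716, 0.698, 0.001, -0.001]
contact_force: [1.3, 2.3, -0.4]
grip_width: 0.155
t 12.38 tcp [ 487.04 -144.63  153.34] yaw 88.53 z [-1.0e-04  1.6e-03 -1.0e+00] F [ 1.35  2.28 -0.4 ] M [ 0.71  -0.073  0.02 ] g 0.155 q [ 0.22  0.33  0.02  1.99 -0.01  0.82  1.79]
```

View pics/c1top.png

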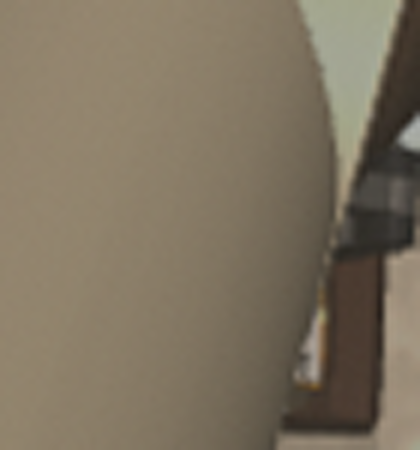

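View pics/c1side.png

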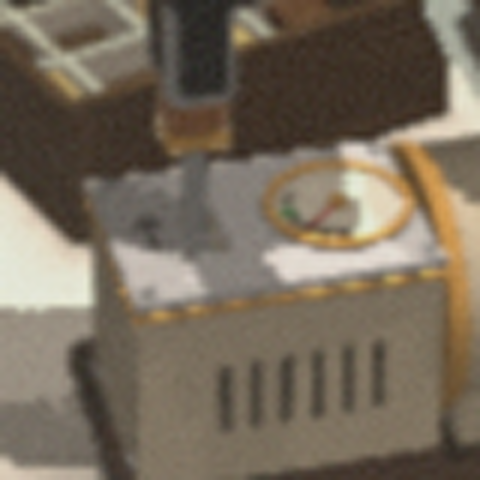

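View pics/c1wrist.png

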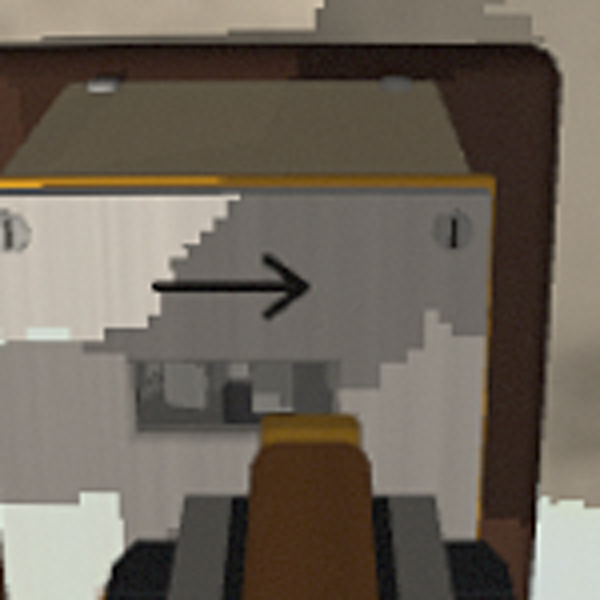

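```bash
python3 -m handwheel '[[-0.02,0,-0.1,0,0,0,0],[-0.02,0,-0.25,0,0,0,0],[-0.02,0,-0.43,0,0,0,0],[-0.02,0,-0.43,0,0,0,0]]'; python3 - <<'E'
from h import *
st()
for n in ['side','wrist']:
    p=r.snapshot(n); b={'top':(215,290,275,345),'side':(195,255,270,340),'wrist':(170,320,240,390)}[n]
    save('c1b'+n,cv2.resize(p['image'][b[0]:b[1],b[2]:b[3]],None,fx=8 if n!='wrist' else 4,fy=8 if n!='wrist' else 4,interpolation=cv2.INTER_CUBIC))
rows([(486.8,-153.95,161,88.45),(486.8,-153.95,153.5,88.45)])
E
```

```text
time_s: 13.02
tcp_pos: [487.8, -146.8, 171.8]
ee_rot: [0.716, 0.698, 0.001, 0.001]
contact_force: [-0.1, -0.1, -0.3]
grip_width: 0.154
t 13.03 tcp [ 487.81 -146.78  171.81] yaw 88.47 z [ 0.0023 -0.     -1.    ] F [-0.06 -0.1  -0.34] M [-0.029  0.008 -0.007] g 0.154 q [ 0.22  0.3   0.02  1.98 -0.01  0.86  1.79]
(486.8, -153.95, 161, 88.45) -> [-0.19, -0.005, 0.25, 0.006, -0.004, 0.005]
(486.8, -153.95, 153.5, 88.45) -> [-0.19, -0.005, 0.438, 0.006, -0.004, 0.005]
```

View pics/c1bside.png

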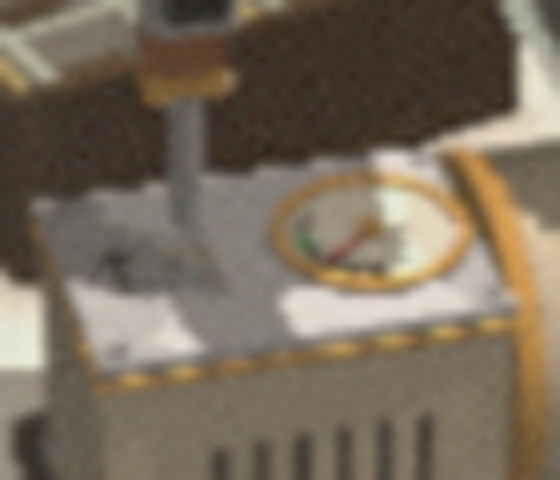

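View pics/c1bwrist.png

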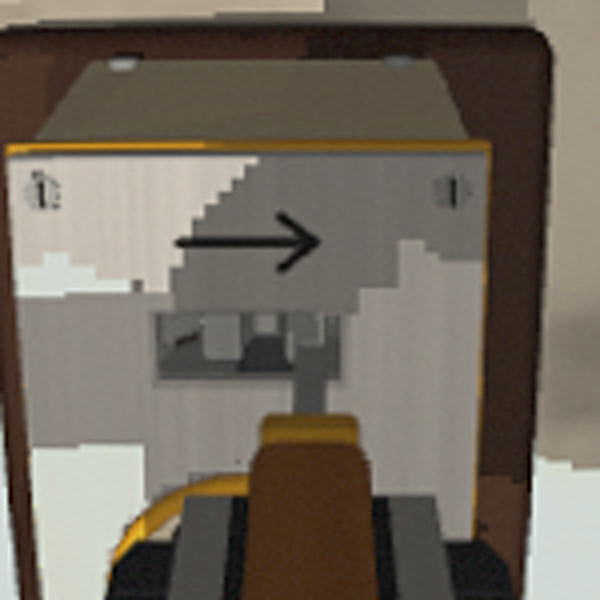

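```bash
cat >> h.py <<'E'
def dial(name, c=(529.9,-155.5), half=32, n=480, z=104):
    p=r.snapshot('side')
    s=[(c[0]+a,c[1]+b,z) for a,b in((-half,half),(-half,-half),(half,-half),(half,half))]
    src=proj(p,np.array(s)).astype(np.float32)
    # view: image up = +x? put -x (green) down, +y left
    dst=np.array([(0,n),(n,n),(n,0),(0,0)],np.float32)
    H=cv2.getPerspectiveTransform(src,dst)
    save(name,cv2.warpPerspective(p['image'],H,(n,n),flags=cv2.INTER_CUBIC)); return p
E
python3 - <<'E'
from h import *
dial('d1')
E
```

```text
(no output)
```

View pics/d1.png

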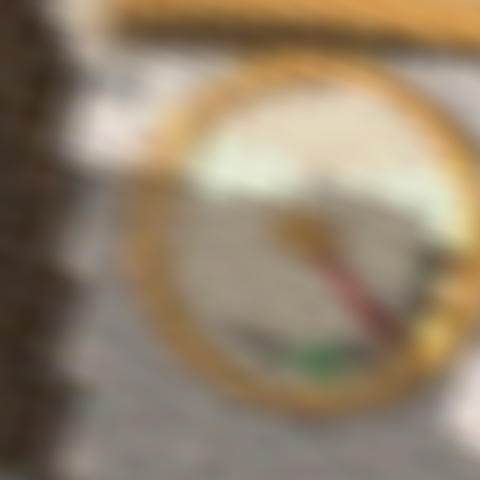

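```bash
python3 - <<'E'
from h import *
p=r.snapshot('side'); im0=cv2.imread('pics/side0.png')
c=(529.9,-155.5);half=32;n=480;z=104
src=proj(p,np.array([(c[0]+a,c[1]+b,z) for a,b in((-half,half),(-half,-half),(half,-half),(half,half))])).astype(np.float32)
H=cv2.getPerspectiveTransform(src,np.array([(0,n),(n,n),(n,0),(0,0)],np.float32))
save('d0',cv2.warpPerspective(im0,H,(n,n),flags=cv2.INTER_CUBIC))
E
```

```text
(no output)
```

View pics/d0.png

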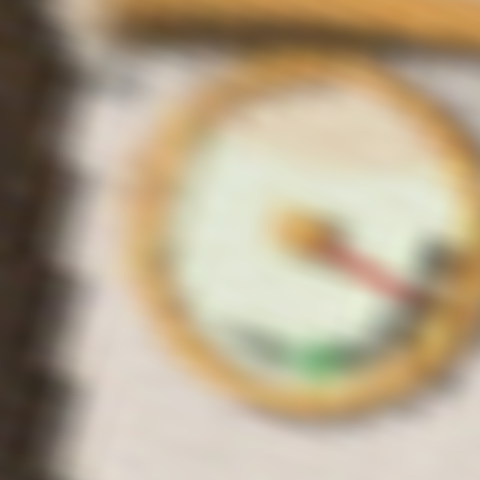

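```bash
python3 -m handwheel '[[-0.1,-0.01,0,0,0,0,0],[-0.19,-0.02,0,0,0,0,0],[-0.19,-0.02,0,0,0,0,0],[-0.19,-0.02,0.1,0,0,0,0],[-0.19,-0.02,0.2,0,0,0,0],[-0.19,-0.02,0.28,0,0,0,0],[-0.19,-0.02,0.3,0,0,0,0],[-0.19,-0.02,0.3,0,0,0,0]]'; python3 - <<'E'
from h import *
st()
rows([(486.8,-153.95,153.5,88.45)])
E
```

```text
time_s: 14.22
tcp_pos: [485.9, -153.7, 158.5]
ee_rot: [0.716, 0.698, 0.0, -0.0]
contact_force: [-0.3, 0.4, -0.9]
grip_width: 0.156
t 14.22 tcp [ 485.87 -153.69  158.51] yaw 88.50 z [-3.e-04  9.e-04 -1.e+00] F [-0.35  0.44 -0.87] M [0.02  0.052 0.004] g 0.156 q [ 0.24  0.32  0.02  1.99 -0.01  0.83  1.81]
(486.8, -153.95, 153.5, 88.45) -> [-0.006, 0.023, 0.125, -0.002, -0.007, 0.006]
```

Depth 7.5 mm with no force, so the blade is in the gap again. Go on to depth, then push.

```bash
python3 -m handwheel '[[0,0.02,0.04,0,0,0,0],[0,0.02,0.08,0,0,0,0],[0,0.02,0.125,0,0,0,0],[0,0.02,0.125,0,0,0,0]]';  python3 -m handwheel '[[0.03,0,0,0,0,0,0],[0.06,0,0,0,0,0,0],[0.09,0,0,0,0,0,0],[0.12,0,0,0,0,0,0],[0.12,0,0,0,0,0,0]]'; python3 - <<'E'
from h import *
st()
E
```

```text
time_s: 14.72
tcp_pos: [486.5, -153.7, 153.3]
ee_rot: [0.716, 0.698, 0.0, -0.001]
contact_force: [-0.3, 0.6, -1.1]
grip_width: 0.151
time_s: 15.35
tcp_pos: [486.6, -149.0, 153.4]
ee_rot: [0.716, 0.698, 0.0, -0.001]
contact_force: [-0.4, -1.9, -1.9]
grip_width: 0.152
t 15.35 tcp [ 486.61 -149.05  153.36] yaw 88.48 z [-6.e-04  9.e-04 -1.e+00] F [-0.37 -1.87 -1.93] M [-0.619  0.01   0.019] g 0.152 q [ 0.23  0.33  0.02  1.99 -0.01  0.82  1.8 ]
```

```bash
python3 -m handwheel '[[0.03,0,0,0,0,0,0],[0.05,0,0,0,0,0,0],[0.05,0,0,0,0,0,0]]'; python3 - <<'E'
from h import *
st()
E
```

```text
time_s: 15.72
tcp_pos: [486.7, -145.5, 153.2]
ee_rot: [0.716, 0.698, 0.001, -0.001]
contact_force: [-0.3, 1.5, -1.7]
grip_width: 0.156
t 15.72 tcp [ 486.68 -145.51  153.21] yaw 88.55 z [-9.0e-04  2.5e-03 -1.0e+00] F [-0.31  1.46 -1.71] M [ 0.546 -0.073  0.01 ] g 0.156 q [ 0.22  0.33  0.02  1.99 -0.01  0.82  1.79]
```

```bash
python3 -m handwheel '[[0.01,0,0,0,0,0,0],[0.01,0,0,0,0,0,0]]'; python3 -m handwheel '[[-0.01,0,-0.1,0,0,0,0],[-0.01,0,-0.25,0,0,0,0],[-0.01,0,-0.45,0,0,0,0],[-0.01,0,-0.45,0,0,0,0],[-0.01,0,-0.45,0,0,0,0]]'; python3 - <<'E'
from h import *
st(); dial('d2')
p=r.snapshot('wrist'); save('c2w',cv2.resize(p['image'][170:320,240:390],None,fx=4,fy=4,interpolation=cv2.INTER_CUBIC))
rows([(486.8,-153.95,171,88.45),(486.8,-153.95,158,88.45)])
E
```

```text
time_s: 15.98
tcp_pos: [486.7, -144.3, 153.1]
ee_rot: [0.716, 0.698, 0.001, -0.002]
contact_force: [0.4, 2.8, -1.9]
grip_width: 0.163
time_s: 16.6
tcp_pos: [486.8, -145.1, 171.3]
ee_rot: [0.716, 0.698, 0.001, -0.001]
contact_force: [0.1, -0.8, -0.7]
grip_width: 0.155
t 16.60 tcp [ 486.76 -145.06  171.31] yaw 88.57 z [-7.e-04  3.e-03 -1.e+00] F [ 0.09 -0.83 -0.66] M [-0.023  0.077 -0.013] g 0.155 q [ 0.22  0.3   0.02  1.98 -0.01  0.86  1.79]
(486.8, -153.95, 171, 88.45) -> [-0.227, 0.013, -0.002, -0.012, -0.023, 0.015]
(486.8, -153.95, 158, 88.45) -> [-0.228, 0.013, 0.323, -0.012, -0.023, 0.015]
```

View pics/d2.png

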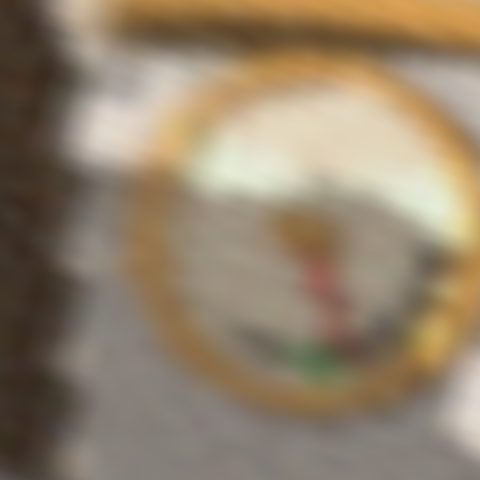

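View pics/c2w.png

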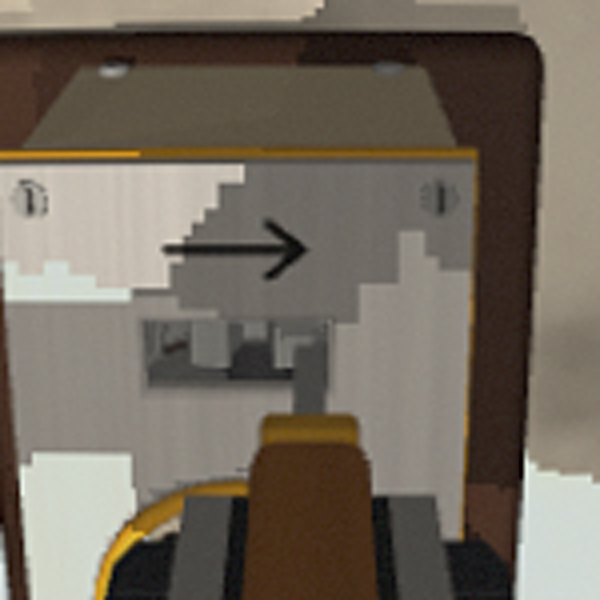

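```bash
python3 -m handwheel '[[-0.12,0.01,0,-0.01,-0.02,0.01,0],[-0.23,0.01,0,-0.01,-0.02,0.01,0],[-0.23,0.01,0,-0.01,-0.02,0.01,0],[-0.23,0.01,0.1,-0.01,-0.02,0.01,0],[-0.23,0.01,0.2,-0.01,-0.02,0.01,0],[-0.23,0.01,0.28,-0.01,-0.02,0.01,0],[-0.23,0.01,0.3,-0.01,-0.02,0.01,0],[-0.23,0.01,0.3,-0.01,-0.02,0.01,0]]'; python3 - <<'E'
from h import *
st()
rows([(486.8,-153.95,153.5,88.45)])
E
```

```text
time_s: 17.7
tcp_pos: [486.7, -154.0, 158.8]
ee_rot: [0.716, 0.698, 0.0, -0.0]
contact_force: [0.1, 0.7, -0.3]
grip_width: 0.155
t 17.70 tcp [ 486.67 -153.97  158.85] yaw 88.50 z [-3.e-04  5.e-04 -1.e+00] F [ 0.12  0.65 -0.32] M [-0.041 -0.032 -0.003] g 0.155 q [ 0.23  0.32  0.02  1.98 -0.01  0.84  1.81]
(486.8, -153.95, 153.5, 88.45) -> [0.0, 0.003, 0.134, -0.002, -0.004, 0.006]
```

```bash
python3 -m handwheel '[[0,0,0.04,0,0,0,0],[0,0,0.08,0,0,0,0],[0,0,0.13,0,0,0,0],[0,0,0.13,0,0,0,0]]';  python3 -m handwheel '[[0.03,0,0,0,0,0,0],[0.06,0,0,0,0,0,0],[0.09,0,0,0,0,0,0],[0.12,0,0,0,0,0,0],[0.12,0,0,0,0,0,0]]'; python3 -m handwheel '[[0.03,0,0,0,0,0,0],[0.05,0,0,0,0,0,0],[0.05,0,0,0,0,0,0]]'; python3 - <<'E'
from h import *
st()
E
```

```text
time_s: 18.2
tcp_pos: [486.5, -153.9, 153.4]
ee_rot: [0.716, 0.698, -0.0, -0.0]
contact_force: [0.1, 0.8, -0.6]
grip_width: 0.16
time_s: 18.82
tcp_pos: [486.6, -149.7, 153.5]
ee_rot: [0.717, 0.698, -0.0, -0.0]
contact_force: [0.2, -3.1, -1.9]
grip_width: 0.156
time_s: 19.2
tcp_pos: [486.7, -146.2, 153.4]
ee_rot: [0.716, 0.698, 0.0, -0.001]
contact_force: [0.6, 1.2, -1.1]
grip_width: 0.159
t 19.20 tcp [ 486.68 -146.25  153.39] yaw 88.53 z [-9.0e-04  1.5e-03 -1.0e+00] F [ 0.6   1.24 -1.06] M [ 0.355 -0.052 -0.063] g 0.159 q [ 0.22  0.33  0.02  1.99 -0.01  0.82  1.79]
```

```bash
python3 -m handwheel '[[0.02,0,0,0,0,0,0],[0.02,0,0,0,0,0,0]]'; python3 -m handwheel '[[-0.01,0,-0.1,0,0,0,0],[-0.01,0,-0.25,0,0,0,0],[-0.01,0,-0.5,0,0,0,0],[-0.01,0,-0.6,0,0,0,0],[-0.01,0,-0.6,0,0,0,0]]'; python3 - <<'E'
from h import *
st(); dial('d3')
rows([(486.8,-150,190,88.45),(440,-320,190,88.45),(437.64,-336.6,190,88.45),(437.64,-336.6,122,88.45)])
E
```

```text
time_s: 19.45
tcp_pos: [486.7, -144.3, 153.2]
ee_rot: [0.716, 0.698, 0.001, -0.001]
contact_force: [0.6, 3.3, -1.6]
grip_width: 0.157
time_s: 20.08
tcp_pos: [487.2, -145.1, 178.0]
ee_rot: [0.716, 0.698, 0.001, -0.001]
contact_force: [-0.1, -0.2, -0.7]
grip_width: 0.153
t 20.07 tcp [ 487.17 -145.11  177.97] yaw 88.56 z [ 3.0e-04  2.2e-03 -1.0e+00] F [-0.07 -0.25 -0.66] M [-0.046  0.055  0.002] g 0.153 q [ 0.22  0.29  0.02  1.97 -0.01  0.88  1.79]
(486.8, -150, 190, 88.45) -> [-0.126, 0.001, -0.311, -0.004, -0.018, 0.015]
(440, -320, 190, 88.45) -> [-4.404, -1.063, -0.321, -0.004, -0.018, 0.015]
(437.64, -336.6, 190, 88.45) -> [-4.82, -1.112, -0.322, -0.004, -0.018, 0.015]
(437.64, -336.6, 122, 88.45) -> [-4.825, -1.111, 1.378, -0.004, -0.018, 0.015]
```

View pics/d3.png

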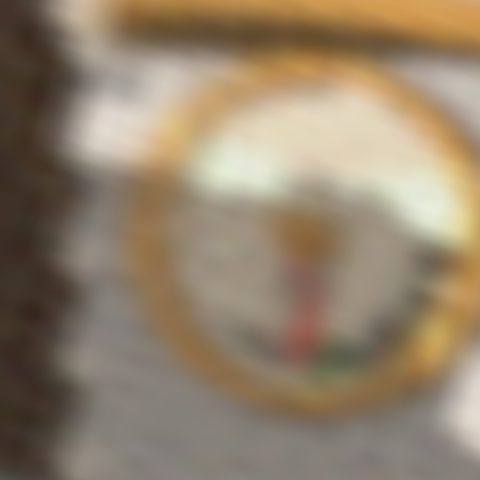

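```bash
python3 -m handwheel '[[-0.1,0,-0.3,0,-0.02,0.01,0],[-1,-0.25,-0.32,0,-0.02,0.01,0],[-2.2,-0.5,-0.32,0,-0.02,0.01,0],[-3.4,-0.8,-0.32,0,-0.02,0.01,0],[-4.4,-1.05,-0.32,0,-0.02,0.01,0],[-4.83,-1.11,-0.32,0,-0.02,0.01,0],[-4.83,-1.11,0.3,0,-0.02,0.01,0],[-4.83,-1.11,0.9,0,-0.02,0.01,0],[-4.83,-1.11,1.38,0,-0.02,0.01,0],[-4.83,-1.11,1.38,0,-0.02,0.01,0],[-4.83,-1.11,1.38,0,-0.02,0.01,0],[-4.83,-1.11,1.38,0,-0.02,0.01,0],[-4.83,-1.11,1.38,0,-0.02,0.01,0]]'; python3 - <<'E'
from h import *
o=st()
p=r.snapshot('wrist'); save('wr',cv2.resize(p['image'][235:300,290:345],None,fx=9,fy=9,interpolation=cv2.INTER_CUBIC))
t=r.snapshot('top'); save('tr',cv2.resize(t['image'][205:300,265:355],None,fx=6,fy=6,interpolation=cv2.INTER_CUBIC))
rows([(437.6,-337.2,118,88.45),(437.6,-337.2,74,88.45)])
E
```

```text
time_s: 21.75
tcp_pos: [438.1, -337.1, 122.7]
ee_rot: [0.716, 0.698, -0.0, 0.001]
contact_force: [0.2, -0.1, -0.8]
grip_width: 0.152
t 21.75 tcp [ 438.06 -337.1   122.71] yaw 88.49 z [ 5.e-04 -1.e-03 -1.e+00] F [ 0.17 -0.14 -0.85] M [-0.046  0.032  0.038] g 0.152 q [ 0.52  0.44  0.11  1.91 -0.06  0.79  2.21]
(437.6, -337.2, 118, 88.45) -> [-0.005, -0.006, 0.11, 0.001, 0.006, 0.004]
(437.6, -337.2, 74, 88.45) -> [-0.004, -0.006, 1.21, 0.001, 0.006, 0.004]
```

View pics/wr.png

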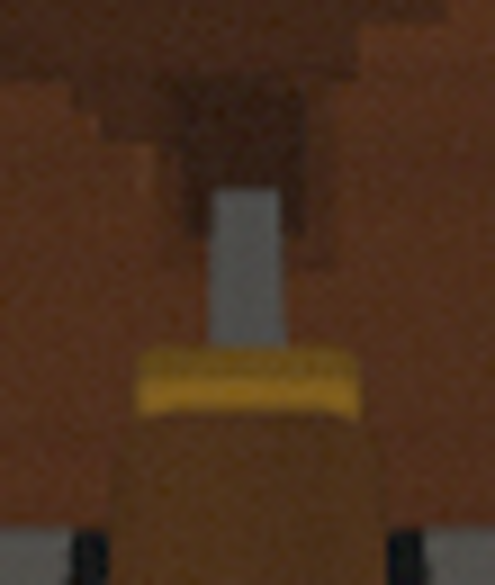

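View pics/tr.png

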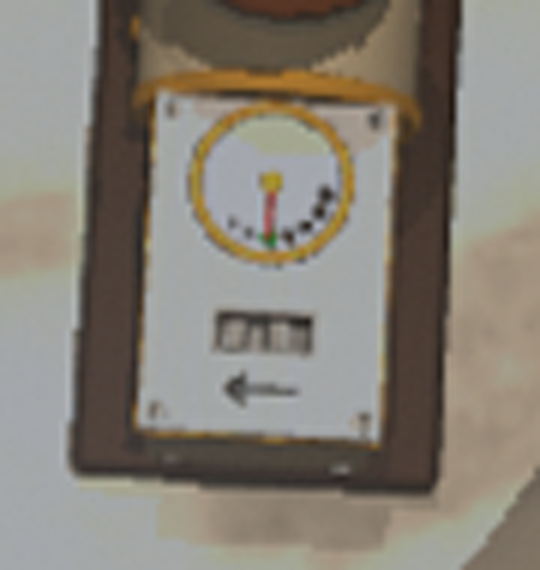

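```bash
python3 -m handwheel '[[0,-0.01,0.15,0,0,0,0],[0,-0.01,0.3,0,0,0,0],[0,-0.01,0.45,0,0,0,0],[0,-0.01,0.55,0,0,0,0],[0,-0.01,0.55,0,0,0,0]]'; python3 - <<'E'
from h import *
st()
rows([(437.6,-337.2,74.5,88.45)])
E
```

```text
time_s: 22.48
tcp_pos: [437.2, -336.8, 99.8]
ee_rot: [0.716, 0.698, -0.0, -0.0]
contact_force: [0.4, -0.2, -1.2]
grip_width: 0.156
t 22.48 tcp [ 437.16 -336.76   99.84] yaw 88.49 z [-8.e-04 -2.e-04 -1.e+00] F [ 0.41 -0.18 -1.24] M [-0.015 -0.009 -0.019] g 0.156 q [ 0.52  0.48  0.1   1.92 -0.07  0.75  2.21]
(437.6, -337.2, 74.5, 88.45) -> [-0.011, 0.012, 0.633, -0.005, 0.002, 0.005]
```

```bash
python3 -m handwheel '[[-0.01,0.01,0.15,0,0,0,0],[-0.01,0.01,0.3,0,0,0,0],[-0.01,0.01,0.45,0,0,0,0],[-0.01,0.01,0.58,0,0,0,0],[-0.01,0.01,0.62,0,0,0,0],[-0.01,0.01,0.62,0,0,0,0],[-0.01,0.01,0.62,0,0,0,0]]'; python3 - <<'E'
from h import *
st()
E
```

```text
time_s: 23.35
tcp_pos: [437.7, -337.3, 75.3]
ee_rot: [0.716, 0.698, -0.0, -0.0]
contact_force: [1.5, 1.1, -0.4]
grip_width: 0.156
t 23.35 tcp [ 437.67 -337.32   75.25] yaw 88.48 z [-4.e-04 -4.e-04 -1.e+00] F [ 1.45  1.08 -0.42] M [ 0.031 -0.073 -0.029] g 0.156 q [ 0.53  0.52  0.1   1.93 -0.08  0.7   2.22]
```

```bash
python3 -m handwheel '[[0,0,0.02,0,0,0,0],[0,0,0.03,0,0,0,0],[0,0,0.03,0,0,0,0]]'; python3 - <<'E'
from h import *
st()
E
```

```text
time_s: 23.72
tcp_pos: [437.6, -337.3, 74.1]
ee_rot: [0.716, 0.698, -0.0, -0.0]
contact_force: [0.9, -0.4, -0.3]
grip_width: 0.156
t 23.73 tcp [ 437.63 -337.33   74.06] yaw 88.48 z [-5.e-04 -4.e-04 -1.e+00] F [ 0.92 -0.45 -0.29] M [-0.037  0.005  0.018] g 0.156 q [ 0.53  0.52  0.1   1.93 -0.08  0.7   2.22]
```

```bash
python3 -m handwheel '[[0,0,0.015,0,0,0,0],[0,0,0.015,0,0,0,0],[0,0,0.015,0,0,0,0.2],[0,0,0.015,0,0,0,0.3],[0,0,0.015,0,0,0,0.5],[0,0,0.015,0,0,0,0.6],[0,0,0.015,0,0,0,0.6]]'; python3 - <<'E'
from h import *
st()
p=r.snapshot('wrist'); save('wo',cv2.resize(p['image'][150:480,130:510],None,fx=1.8,fy=1.8))
E
```

```text
time_s: 24.6
tcp_pos: [437.6, -337.3, 73.4]
ee_rot: [0.716, 0.698, -0.0, -0.0]
contact_force: [0.6, -1.3, 0.6]
grip_width: 0.6
t 24.60 tcp [ 437.64 -337.3    73.39] yaw 88.49 z [-5.e-04 -4.e-04 -1.e+00] F [ 0.58 -1.26  0.6 ] M [ 0.004 -0.037 -0.039] g 0.600 q [ 0.53  0.52  0.1   1.93 -0.08  0.69  2.22]
```

View pics/wo.png

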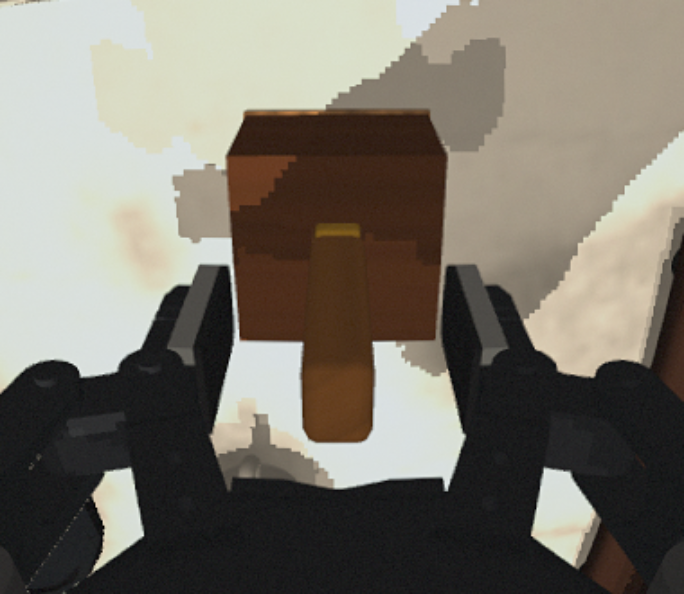

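The key stands in the socket just as it did before, with the fingers clear on both sides. Retreat straight up.

```bash
python3 -m handwheel '[[0,0,-0.3,0,0,0,0.6],[0,0,-1,0,0,0,0.6],[0,0,-2,0,0,0,0.6],[0,0,-3,0,0,0,0.6],[0,0,-4,0,0,0,0.6],[-1,-0.5,-4,0,0,0,0.6],[-1,-0.5,-4,0,0,0,0.6],[-1,-0.5,-4,0,0,0,0.6],[-1,-0.5,-4,0,0,0,0.6]]'; python3 - <<'E'
from h import *
st()
t=r.snapshot('top'); save('tf',t['image']); s=r.snapshot('side'); save('sf',cv2.resize(s['image'][180:360,220:420],None,fx=4,fy=4)[:600])
w=r.snapshot('wrist'); save('wf',w['image'])
a=cv2.imread('pics/top0.png'); d=cv2.absdiff(a,t['image']).max(2); 
for n,b in {'cup':(200,250,405,450),'dish':(160,212,370,415),'card':(295,325,175,230),'stand':(270,320,380,430),'mill':(150,290,270,350)}.items(): x=d[b[0]:b[1],b[2]:b[3]]; print(n,(x>40).sum(),x.mean())
D=t['range_z'];U,V=np.meshgrid(np.arange(640),np.arange(480));f=240/np.tan(np.radians(t['vfov'])/2)
W=(np.dstack([(U-t['cx'])/f*D,(V-t['cy'])/f*D,D])-np.array(t['tvec']).ravel())@cv2.Rodrigues(np.array(t['rvec'],float))[0]
m=(U>=395)&(U<=425)&(V>=275)&(V<=310)&(W[...,2]>100)&(W[...,2]<125); print('handle',m.sum(),np.median(W[m],0),np.median(np.load('top.npz')['range_z'][m]),np.median(D[m]))
E
```

```text
time_s: 25.78
tcp_pos: [417.2, -375.6, 233.4]
ee_rot: [0.716, 0.698, -0.0, -0.0]
contact_force: [0.1, 1.3, 0.1]
grip_width: 0.602
t 25.77 tcp [ 417.19 -375.58  233.35] yaw 88.57 z [-5.e-04  4.e-04 -1.e+00] F [0.12 1.34 0.11] M [-0.014 -0.003  0.022] g 0.602 q [ 0.57  0.32  0.14  1.8  -0.05  1.03  2.28]
cup 0 3.8124444444444445
dish 0 3.77991452991453
card 0 4.38
stand 1098 42.2104
mill 26 3.8208928571428573
handle 96 [ 436.15910831 -333.8218881   109.14995266] 999.902 999.8367
```

View pics/tf.png

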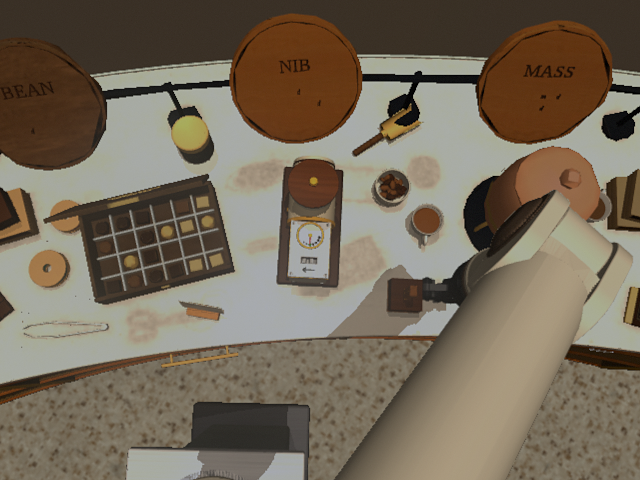

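View pics/sf.png

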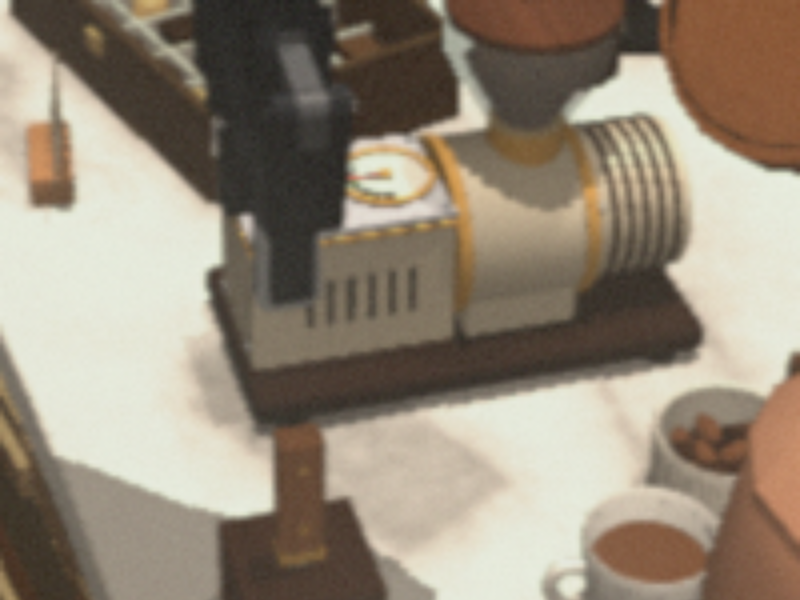

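```bash
python3 -c "
from h import *
st(); print(r.job_done())"
```

```text
t 25.93 tcp [ 417.13 -375.89  233.26] yaw 88.57 z [-7.e-04  1.e-04 -1.e+00] F [ 0.42 -0.49  0.09] M [-0.006 -0.007  0.004] g 0.600 q [ 0.57  0.32  0.14  1.8  -0.05  1.03  2.28]
the job is handed in; nothing more can be done
None
```

The mill is set: the red pointer rests on the green dot, three clicks on from where it started. The key is back in its stand. I handed the job in at about 26 s of the 72 s allowed.

- **Adjusting:** The pointer started three dots below green. For each click I lowered the blade 12.5 mm into a gap in the wheel without resistance. I pushed it towards mill +y until the wheel snapped on, then lifted it out. I checked the dial after every click. No reading taken during the pushes was over about 3.5 N.
- **Pointer:** The top camera shows it on the green dot. The side view agreed with one dot per click, though it is slanted and only coarse.
- **Key:** The side and wrist pictures show it upright with its bolster on the block. Its handle top measured 109 mm above the counter, against 110 mm expected and 109 mm before I started.
- **Bystanders:** The cup, bean dish and price card show no change in the top pictures taken before and after.
- **Robot:** The gripper is clear of everything, with force readings around zero.
- **Disagreement:** The two cameras differed by about 3 mm in y on where the stand is. I used the wrist camera because it agreed with where the gripper met the key.

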